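# Open the touch-latch cabinet

### The arm

A 6-joint arm with a two-finger parallel gripper is mounted at the origin on a cart in front of the work surface, level with it; the furniture and walls round the work are solid. World frame = base frame: x ahead of the robot, y to its left, z up, the work surface at z = 0. Lengths are in m, angles in rad, forces in N, time in s.
With the tool pointing down it reaches from about 0.375 to 0.9 m from the base axis. Payload 3.1 kg.
Tool frame: the origin (TCP) lies at the very end of the fingers, on their centre line; the grasp point (between the pads) lies 19 mm behind it; z points along the fingers, y is the line along which they close (so a half turn about z gives the same grasp; the last joint's range is limited). The gripper opens to 85 mm and grips with 20 to 120 N. Pads are 22 mm wide; open, the fingers measure 114 mm over their backs; the gripper's body (76 mm by 85 mm) begins 54 mm behind the grasp point. The pads swing forward as they close: fully open they stand 13 mm farther back than shut.
Start: joints at [-1.292, 0.527, 1.433, -0, 1.181, -0.178], TCP at [0.276, -0.561, 0.211] pointing down, gripper open.
Joint ranges: [-3.08, 3.08], [-0.75, 2.2], [0.22, 2.44], [-1.43, 4.57], [0, 2.65], [-2.85, 2.85]. Speed limits (rad/s): [2.79, 2.79, 3.14, 3.14, 3.14, 3.14].

### API

Orientations are given as a unit quaternion [x, y, z, w].
In Python, from station import sense, snapshot, camera_params, sign_off gives the robot as it stands.
- The arm moves only by the shell command python3 -m handwheel 'ROWS' [OPENING] [FORCE]. ROWS is JSON, a list that holds one entry, the list of rows, each a list of 4 numbers: the shift along the tool's x, y, z in units of 25 mm (1.0 is 25 mm), then the turn about the tool's z in units of 6 degrees (1.0 is 6 degrees). A call has 1 to 20 rows; each row shifts and turns the commanded pose from where the row before left it, along the tool's axes as they then stand; what a row does not reach is not made up. A row lasts 1/8 s, in which the tool goes at most 62.5 mm and 10.7 degrees, less where a joint would pass 70% of its speed; a pose out of reach is approached as far as the arm can. A call is refused whole if a number of a shift passes 1 or a number of a turn 1, either way. A call with a gripper value outside its range is refused whole. OPENING is the finger opening in mm, from 0 to 85.4, set as the call begins (- or left out, the last holds). The fingers move at their own pace and stop on an object; FORCE is the grip in N (left out, the last holds). Time passes only in rows, so rows that do not move let the fingers close. It gives the time, the measured TCP pose, the force, the opening and the grip force at its end, in the units of the state.
- sense(): the state, without advancing time (a new reading comes with each control period).
- snapshot(name): name is "scene" or "top"; returns (picture, depth): 480x640x3 uint8, red, green, blue; 480x640 float32, m along the optical axis (not along the pixel's ray), 0 where there is no reading.
- camera_params(name): a dict with "mtx" (3x3 intrinsics, pixels), "D" ([k1, k2, p1, p2, k3] as OpenCV has them; the pictures are not rectified), "extrinsics" (4x4, takes a point from camera to world coordinates). Camera axes: x right, y up, looking along -z (the intrinsics and any distortion apply to the point x, -y, -z); pixel columns grow to the right and rows downward; lengths in m; the calibration is good to about 2 mm. A picture is of the moment at which its call begins. camera_params takes no time and is no camera call.
- sign_off(): hands the job in; it is judged then, once.
The state is a dict: "t": time; "q": joint angles; "qd": joint speeds; "tau": joint torques, N m; "tcp_pos": TCP position; "tool_rot": TCP orientation; "force": force on the tool from outside, world axes, zero at the start; "ft_torque": the same for the moment, N m; "finger_gap": opening from 0.0 (shut) to 1.0 (fully open); "gripper_force": force on a finger pad.
Only numpy, scipy, OpenCV 4.12 (cv2) and the standard library are available. Lean on these libraries where they do the work, as an engineer would, in place of code of your own. Each camera call takes 0.05 s, during which the arm holds its last target. There are 200 camera calls.

### The job

The low plywood cabinet on the table has a handleless, push-to-open door. Press the door in near its brass dot until the latch clicks and let it spring ajar, then catch it by its free edge and swing it gently wide open, about square to the cabinet front or beyond, and leave it standing so with the hand clear. Leave the loose things round about where they are.

Things in the scene. Friction and masses are not known exactly. Their poses are not given: they have to be found in the camera images.
- cabinet: low plywood cabinet fixed to the table, 140 mm high, origin on the table under it; carcass from x = -71 to +80 and y = -90 to +90 mm in its own axes; its front faces its own -x (the robot's side), z up. Closed flat roof with a pencil along its rear. The door stands before the front; latch and ejector rod sit behind the door, below 70 mm height
- panel (a joint): door angle, rad: 0 = latched shut, negative = pressed in (stop at -0.05, 7 mm), grows as it swings out towards the robot (stop at 1.75). Upright hinge at the cabinet's left (+y). Pressed in 4 to 5 mm at the dot (about 6 N) it trips; as the hand draws back, a damped ejector (5 N) brings it to about 0.4 within 0.5 s. Then it swings with slight friction (0.06 N m), stays where left, never relatches
- touch_dot (a point): centre of the brass dot, 26 mm across, on the door's outer face, 148 mm from the hinge line, 105 mm high; moves with the door; axes those of the door (shut: parallel to the cabinet's; x into the cabinet)
- free_edge (a point): top of the door's free edge, mid thickness (7 mm before the back face), 174 mm from the hinge line, 142 mm high; ajar at 0.4 rad it stands about 70 mm out; axes those of the door
- panel_hinge (a point): point on the hinge line, at the panel's back face, 142 mm high, at cabinet x = -80, y = +87 mm; axes those of the door: -y runs along the panel to its free edge, +x out of its back (inner) face. The wooden panel is 174 mm long, 14 mm thick and reaches from 4 to 142 mm height; shut, there is a 9 mm gap between its back and the carcass
- smoothing_plane: loose hand plane, 58 x 240 x 92 mm, to be left alone; origin under its centre
- tape_measure: loose yellow and black tape measure, 39 x 78 x 71 mm, to be left alone; origin under its centre
- offcut: loose wooden offcut, 45 x 160 x 32 mm, to be left alone; origin under its centre

How it is judged:
By the outcome, as a careful person would: the job done as asked, in the order asked, and still so for the second after the job is handed in, with the robot touching nothing.
It also fails if it takes over 51 s, if anything falls off the work surface, if the arm or the gripper's body presses on something with over 40 N, if the wrist force passes 120 N, or if a joint passes its speed limit or range.

## Working session

There is one attempt and no reset: what is moved stays moved. The work goes in short steps, Python scripts to look and compute and a shell command to move; the robot and the scene stay as the last step left them, time stands still between calls to the robot, and variables do not carry over. Pictures are saved under pics/ and viewed, at most 10 in all, crops included, and the job is handed in when it is done.

```bash
mkdir -p pics
cat > h.py <<'E'
import numpy as np,cv2,json
from station import sense,snapshot,camera_params
def cloud(name):
    im,d=snapshot(name);c=camera_params(name);K=np.array(c['mtx']);D=np.array(c['D'],float);T=np.array(c['extrinsics'])
    v,u=np.mgrid[:480,:640];p=cv2.undistortPoints(np.stack([u,v],-1).reshape(-1,1,2).astype(float),K,D).reshape(480,640,2)
    P=np.stack([p[...,0]*d,-p[...,1]*d,-d],-1)@T[:3,:3].T+T[:3,3]
    P[d==0]=np.nan
    return im,P,p,T
E
python3 - <<'E'
from h import *
for n in('scene','top'):
    im,P,p,T=cloud(n);cv2.imwrite(f'pics/{n}0.png',im[...,::-1]);np.save(n,P);np.save(n+'im',im);print(n,T[:3,3],T[:3,2],np.isnan(P[...,0]).mean())
s=sense();print(s)
E
```

```text
scene [-0.22020629  0.8624063   0.92517794] [-0.55931832  0.58203702  0.59025073] 0.08501302083333333
top [0.48779678 0.05188136 1.26382164] [-0.07244234  0.01139438  0.99730751] 0.004124348958333334
{'t': 0.1, 'q': array([-1.29146625e+00,  5.28392640e-01,  1.43382294e+00, -1.70433347e-05,
        1.18134313e+00, -1.78509957e-01]), 'qd': array([ 1.30977932e-03, -1.76538762e-03, -1.39981312e-03,  1.57796104e-03,
       -6.18503516e-05, -1.27570513e-03]), 'tau': array([ 2.33994851e-04, -4.43304133e+01, -1.78586751e+01, -1.81058290e-04,
        3.90091198e-03,  8.86899045e-06]), 'tcp_pos': array([ 0.27607899, -0.55994449,  0.20960403]), 'tool_rot': array([ 9.73910833e-01,  2.26928895e-01, -5.74038135e-05, -9.81381300e-04]), 'force': array([-0.5165077 , -0.69783652, -0.29387512]), 'ft_torque': array([-0.03092384,  0.00150519,  0.01983487]), 'gripper_force': 0.0, 'finger_gap': 0.9989604503931353}
```

View pics/scene0.png

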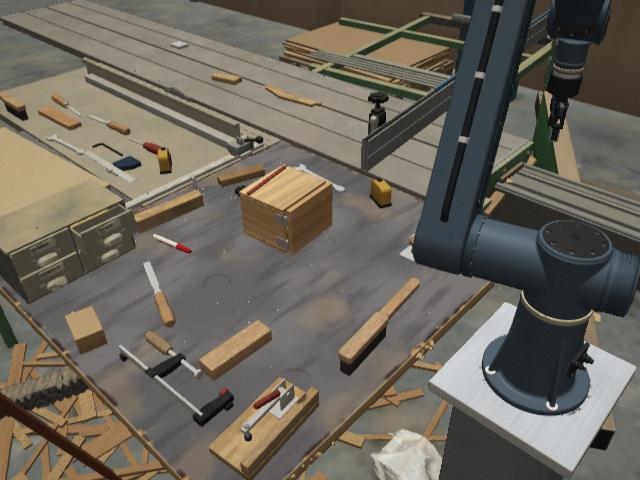

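View pics/top0.png

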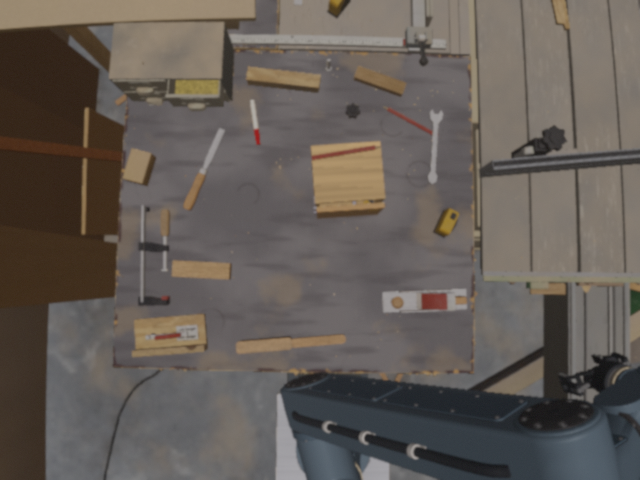

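The scene view shows the cabinet at about (288,208) with the tape measure at (381,192). The top view shows its roof at (312–384, 142–205), with the door along the lower edge at row ~208. There the tape is at (447,222), the plane at (425,300) and the offcut at (200,270).

Run:
```python
from h import *
def rect(pts,l):
    r=cv2.minAreaRect(pts.astype(np.float32));print(l,len(pts),'c',np.round(r[0],4),'size',np.round(r[1],4),'ang',round(r[2],2));print(np.round(cv2.boxPoints(r),4).tolist())
T=np.load('top.npy');S=np.load('scene.npy');ti=np.load('topim.npy')
box=np.zeros((480,640),bool);box[130:222,300:395]=1
z=T[...,2]
for n,P,m in(('top',T,box),('scene',S,None)):
    if m is None:
        m=np.zeros((480,640),bool);m[160:260,235:340]=1
    mm=m&(P[...,2]>.128)&(P[...,2]<.16);print(n,np.nanmedian(P[...,2][mm]));k=cv2.morphologyEx(mm.astype(np.uint8),cv2.MORPH_OPEN,np.ones((3,3)))>0;rect(P[k][:,:2],n)
# profile along columns of top picture across front
for c in(325,348,372): print(c,[(r,*np.round(T[r,c]*1000).astype(int).tolist(),ti[r,c].tolist()) for r in range(196,220,2)])
for l,(a,b,c,d) in dict(tape=(200,245,430,468),plane=(282,320,375,472),offcut=(255,285,165,240),stick=(330,360,230,350)).items():
    m=np.zeros((480,640),bool);m[a:b,c:d]=1;m&=(z>.012)&(z<.2);rect(T[m][:,:2],l);print(np.nanmax(z[m]))
im=ti[120:240,270:480,::-1];cv2.imwrite('pics/c1.png',cv2.resize(im,None,fx=3.8,fy=3.8,interpolation=cv2.INTER_CUBIC))
```

```text
top 0.14067714554812327
top 4423 c [ 0.737  -0.0223] size [0.174  0.1805] ang 5.59
[[0.6416000127792358, 0.05900000035762787], [0.6592000126838684, -0.12060000002384186], [0.8323000073432922, -0.10369999706745148], [0.8147000074386597, 0.07590000331401825]]
scene 0.14193320294456407
scene 2687 c [ 0.7364 -0.0225] size [0.1817 0.1892] ang 5.3
[[0.6371999979019165, 0.0632999986410141], [0.654699981212616, -0.1251000016927719], [0.8356000185012817, -0.10830000042915344], [0.8180999755859375, 0.07999999821186066]]
325 [(196, 684, 36, 139, [157, 131, 95]), (198, 679, 36, 138, [157, 132, 96]), (200, 673, 36, 142, [161, 135, 98]), (202, 669, 36, 140, [144, 119, 86]), (204, 683, 34, 15, [149, 124, 89]), (206, 658, 36, 141, [158, 130, 94]), (208, 653, 36, 141, [161, 131, 94]), (210, 648, 36, 142, [153, 124, 88]), (212, 646, 35, 116, [99, 76, 52]), (214, 646, 35, 82, [77, 58, 41]), (216, 645, 34, 43, [76, 58, 41]), (218, 645, 33, -1, [90, 80, 75])]
348 [(196, 685, -22, 139, [156, 131, 94]), (198, 680, -22, 139, [161, 134, 98]), (200, 675, -22, 142, [152, 126, 90]), (202, 690, -31, 14, [146, 12
[... 1067 characters left out ...]
92000114917755, -0.13770000636577606], [0.39410001039505005, -0.35740000009536743], [0.4544000029563904, -0.353300005197525], [0.43939998745918274, -0.13359999656677246]]
0.09747881116817392
offcut 987 c [0.493  0.3831] size [0.1957 0.0551] ang 84.16
[[0.45559999346733093, 0.28850001096725464], [0.5105000138282776, 0.28290000557899475], [0.5303999781608582, 0.47760000824928284], [0.4754999876022339, 0.4832000136375427]]
0.03959286611831936
stick 1256 c [0.2996 0.1215] size [0.0334 0.2952] ang 5.88
[[0.2678000032901764, 0.26660001277923584], [0.29809999465942383, -0.027000000700354576], [0.3312999904155731, -0.023600000888109207], [0.3010999858379364, 0.27000001072883606]]
0.06735946826896333
```

View pics/c1.png

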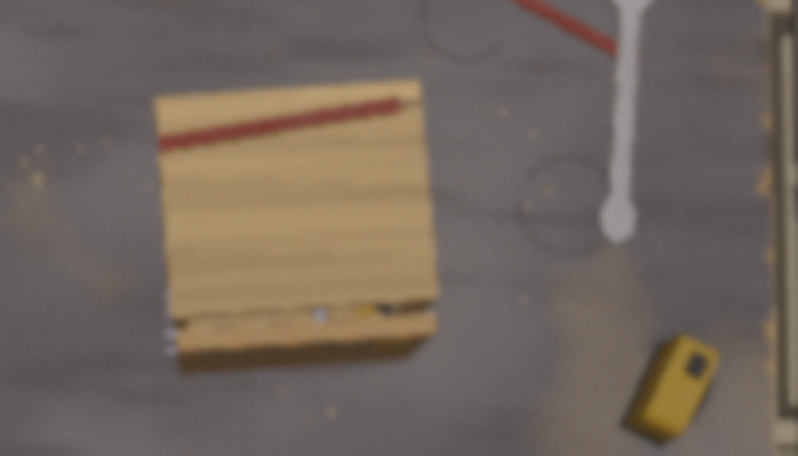

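```bash
python3 -m handwheel '[[[0.97,-0.55,0,0],[0.97,-0.55,0,0],[0.97,-0.55,0,0],[0.97,-0.55,0,0],[0.97,-0.55,0,0],[0.97,-0.55,0,0],[0.97,-0.55,0,0],[0.97,-0.55,0,0],[0.97,-0.55,0,0],[0.97,-0.55,0,0],[0.97,-0.55,0,0],[0.97,-0.55,0,0],[0.97,-0.55,0,0],[0.97,-0.55,0,0],[0.97,-0.55,0,0],[0.97,-0.55,0,0],[0.97,-0.55,0,0],[0.97,-0.55,0,0],[0.97,-0.55,0,0],[0.97,-0.55,0,0]]]' 0 20
python3 -m handwheel '[[[0,0,0,0.7],[0,0,0,0.7],[0,0,0,0.7],[0,0,0,0.7],[0,0,0,0.65],[0,0,0,0],[0,0,0,0]]]'
```

```text
t: 2.6
tcp_pos: [0.5893, -0.0969, 0.2103]
tool_rot: [0.974, 0.227, -0.001, -0.001]
force: [-0.7, -0.5, 0.8]
finger_gap: -0.001
gripper_force: 0.0
t: 3.48
tcp_pos: [0.5893, -0.0987, 0.2104]
tool_rot: [0.999, 0.049, -0.0, -0.0]
force: [0.9, -0.2, 0.3]
finger_gap: -0.0
gripper_force: 0.0
```

```bash
python3 -m handwheel '[[[0,0,0.6,0],[0,0,0.8,0],[0,0,0.8,0],[0,0,0.8,0],[0,0,0.8,0],[0,0,0.5,0],[0,0,0.3,0],[0,0,0.1,0],[0.3,0,0,0],[0.3,0,0,0],[0.3,0,0,0],[0.3,0,0,0],[0.3,0,0,0],[0.2,0,0,0],[0,0,0,0],[0,0,0,0]]]'
python3 -m handwheel '[[[0.08,0,0,0],[0.08,0,0,0],[0,0,0,0]]]'
```

```text
t: 5.48
tcp_pos: [0.6317, -0.0954, 0.0929]
tool_rot: [0.999, 0.048, -0.0, -0.0]
force: [0.4, -0.3, -0.1]
finger_gap: -0.001
gripper_force: 0.0
t: 5.85
tcp_pos: [0.6363, -0.0951, 0.0931]
tool_rot: [0.999, 0.048, 0.0, 0.0]
force: [0.0, 0.8, 0.1]
finger_gap: -0.0
gripper_force: 0.0
```

Run:
```python
from h import *
im,P,p,T=cloud('scene');cv2.imwrite('pics/s1.png',cv2.resize(im[120:300,200:440,::-1],None,fx=3.3,fy=3.3))
```

```text
(no output)
```

View pics/s1.png

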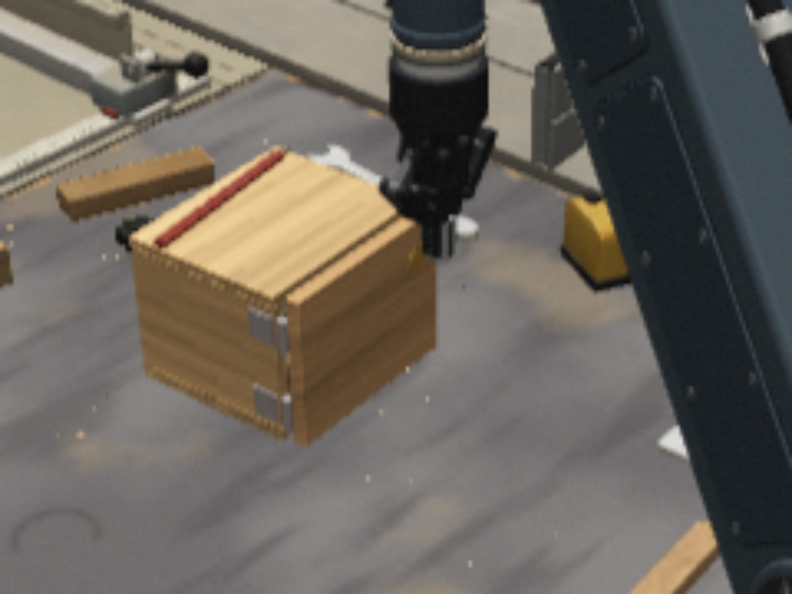

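The crop shows the closed fingers just in front of the door's upper free-edge corner, at crop pixel (435,235). The brass dot peeks out beside them at (415,250), so the aim is right.

```bash
python3 -m handwheel '[[[0.08,0,0,0],[0.08,0,0,0],[0.08,0,0,0],[0.08,0,0,0],[0,0,0,0]]]'
python3 -m handwheel '[[[0.06,0,0,0],[0.06,0,0,0],[0,0,0,0]]]'
```

```text
t: 6.52
tcp_pos: [0.6442, -0.0943, 0.093]
tool_rot: [0.999, 0.048, 0.0, 0.0]
force: [0.4, 0.2, -0.0]
finger_gap: -0.006
gripper_force: 0.0
t: 6.9
tcp_pos: [0.6459, -0.0942, 0.0929]
tool_rot: [0.999, 0.048, -0.001, -0.0]
force: [-3.9, -1.1, 2.2]
finger_gap: 0.002
gripper_force: 2.4
```

```bash
python3 -m handwheel '[[[0.06,0,0,0],[0.06,0,0,0],[0,0,0,0]]]'
python3 -m handwheel '[[[0.05,0,0,0],[0,0,0,0]]]'
```

```text
t: 7.28
tcp_pos: [0.6486, -0.0941, 0.0929]
tool_rot: [0.999, 0.048, -0.001, 0.0]
force: [-5.5, -2.2, 2.5]
finger_gap: -0.003
gripper_force: 2.9
t: 7.52
tcp_pos: [0.65, -0.0941, 0.0929]
tool_rot: [0.999, 0.048, -0.001, 0.0]
force: [-5.1, -3.4, 2.9]
finger_gap: -0.001
gripper_force: 2.8
```

```bash
python3 -m handwheel '[[[0.03,0,0,0],[0,0,0,0],[-0.3,0,0,0],[-0.6,0,0,0],[-0.8,0,0,0],[-0.8,0,0,0],[-0.8,0,0,0],[-0.8,0,0,0],[-0.6,0,0,0],[-0.3,0,0,0],[0,0,0,0],[0,0,0,0]]]'
python3 - <<'E'
from h import *
im,P,p,T=cloud('scene');cv2.imwrite('pics/s2.png',cv2.resize(im[120:300,200:440,::-1],None,fx=3.3,fy=3.3))
im,P,p,T=cloud('top');m=np.zeros((480,640),bool);m[195:245,300:400]=1
m&=(P[...,2]>.125)&(P[...,2]<.15)
# cabinet coords
a=np.radians(5.6);d=P[m][:,:2]-[.744,-.0216];c=d@np.array([[np.cos(a),-np.sin(a)],[np.sin(a),np.cos(a)]])
c=c[(c[:,0]<-74)|(c[:,0]<-.074)]*1000
for y in range(-90,100,20):
    k=abs(c[:,1]-y)<10
    if k.any(): print(y,np.round(np.percentile(c[k,0],[5,50,95])),k.sum())
cv2.imwrite('pics/t2.png',cv2.resize(im[120:280,270:480,::-1],None,fx=3.7,fy=3.7))
E
```

```text
t: 9.02
tcp_pos: [0.5286, -0.1058, 0.0932]
tool_rot: [0.999, 0.048, 0.001, 0.0]
force: [-0.7, -0.7, 0.3]
finger_gap: 0.001
gripper_force: 0.0
-50 [-157. -150. -143.] 41
-30 [-150. -142. -133.] 53
-10 [-142. -133. -124.] 54
10 [-131. -123. -115.] 54
30 [-122. -114. -105.] 56
50 [-113. -105.  -96.] 57
70 [-104.  -95.  -87.] 56
90 [-95. -88. -81.] 29
```

View pics/s2.png

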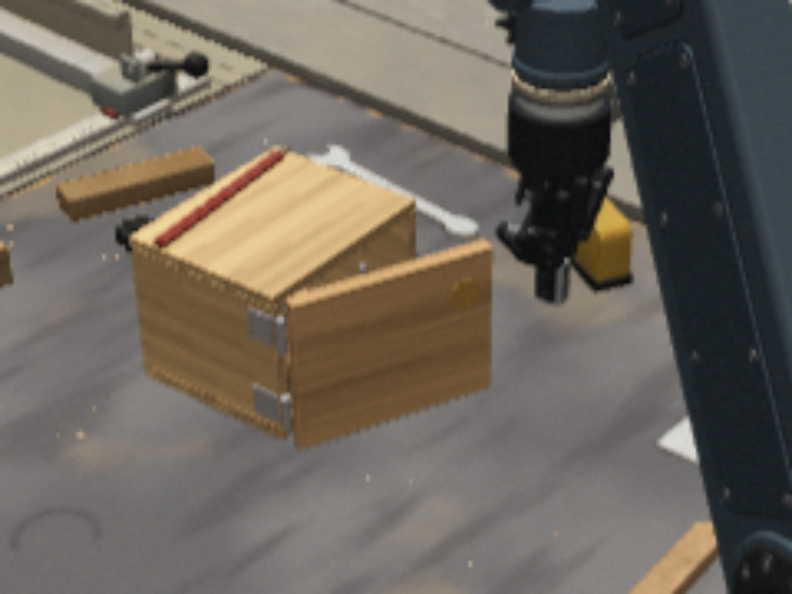

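The scene crop shows the door sprung ajar: free-edge top at crop pixel (490,242), dot at (467,292), hand clear. Top-view depth puts it at about 0.43 rad.

```bash
python3 -m handwheel '[[[0,0,-0.5,0],[0,0,-0.9,0],[0,0,-0.9,0],[0,0,-0.9,0],[0,0,-0.9,0],[0,0,-0.6,0],[0.5,-0.05,0,0],[0.8,-0.08,0,0],[0.8,-0.08,0,0],[0.5,-0.06,0,0],[0.18,-0.02,0,0],[0,0,0,0]]]' 44 20
python3 -m handwheel '[[[0,0,0,-0.9],[0,0,0,-0.9],[0,0,0,-0.9],[0,0,0,-0.9],[0,0,0,-0.9],[0,0,0,-0.9],[0,0,0,-0.9],[0,0,0,-0.9],[0,0,0,-0.9],[0,0,0,-0.9],[0,0,0,-0.9],[0,0,0,-0.9],[0,0,0,-0.1],[0,0,0,0],[0,0,0,0]]]'
```

```text
t: 10.62
tcp_pos: [0.5958, -0.0915, 0.21]
tool_rot: [0.999, 0.048, -0.001, -0.0]
force: [-0.3, -0.9, -1.0]
finger_gap: 0.514
gripper_force: 0.0
t: 12.5
tcp_pos: [0.5959, -0.0917, 0.2105]
tool_rot: [0.815, 0.58, -0.0, -0.0]
force: [-0.0, 0.3, 0.4]
finger_gap: 0.518
gripper_force: 0.0
```

```bash
python3 -m handwheel '[[[0,0,0.6,0],[0,0,0.7,0],[0,0,0.4,0],[0,0,0,0]]]'
python3 -m handwheel '[[[0,0,0.4,0],[0,0,0.5,0],[0,0,0.5,0],[0,0,0.5,0],[0,0,0.5,0],[0,0,0.2,0],[0,0,0,0]]]'
python3 - <<'E'
from h import *
im,P,p,T=cloud('scene');cv2.imwrite('pics/s3.png',cv2.resize(im[120:300,200:440,::-1],None,fx=3.3,fy=3.3))
E
```

```text
t: 13.0
tcp_pos: [0.5952, -0.0914, 0.1666]
tool_rot: [0.815, 0.58, -0.001, -0.001]
force: [0.3, 0.4, 0.4]
finger_gap: 0.518
gripper_force: 0.0
t: 13.88
tcp_pos: [0.5958, -0.0916, 0.1025]
tool_rot: [0.814, 0.58, -0.0, -0.0]
force: [0.1, 0.4, 1.2]
finger_gap: 0.52
gripper_force: 0.0
```

View pics/s3.png

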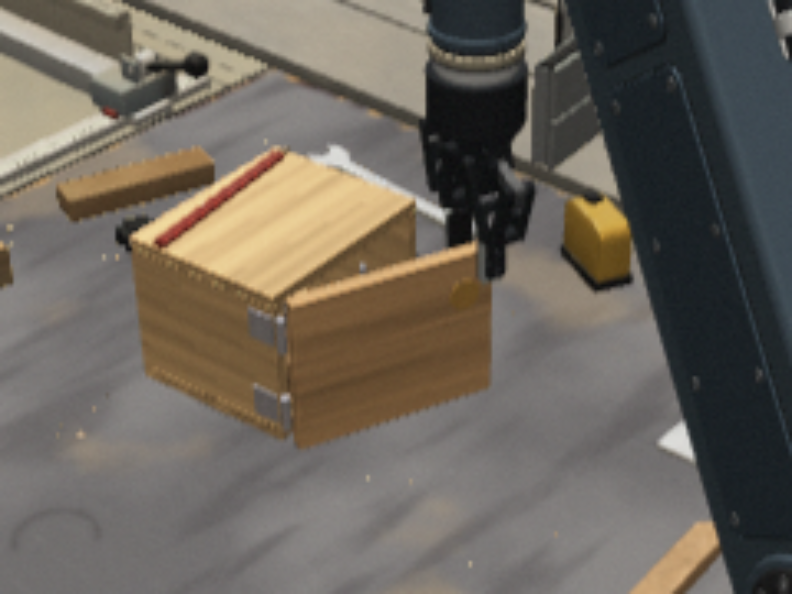

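The crop shows the two fingers straddling the door's top edge at (480,250), next to the free corner. There has been no contact force.

```bash
python3 -m handwheel '[[[0,0,0,0],[0,0,0,0],[0,0,0,0],[0.006,-0.085,0,0.125],[0.006,-0.085,0,0.125],[0.012,-0.17,0,0.25],[0.023,-0.335,0,0.5],[0.023,-0.335,0,0.5],[0.023,-0.335,0,0.5],[0.023,-0.335,0,0.5],[0.023,-0.335,0,0.5],[0.023,-0.335,0,0.5],[0.023,-0.335,0,0.5],[0.023,-0.335,0,0.5],[0.023,-0.335,0,0.5],[0.023,-0.335,0,0.5],[0.023,-0.335,0,0.5]]]' 28 20
```

```text
t: 16.05
tcp_pos: [0.5195, -0.0283, 0.1032]
tool_rot: [0.954, 0.299, 0.0, 0.0]
force: [1.2, 0.0, -0.3]
finger_gap: 0.328
gripper_force: 0.2
```

```bash
python3 -m handwheel '[[[0.023,-0.335,0,0.5],[0.023,-0.335,0,0.5],[0.023,-0.335,0,0.5],[0.023,-0.335,0,0.5],[0.023,-0.335,0,0.5],[0.023,-0.335,0,0.5],[0.023,-0.335,0,0.5],[0.023,-0.335,0,0.5],[0.023,-0.335,0,0.5],[0.012,-0.17,0,0.25],[0.012,-0.17,0,0.25],[0.012,-0.17,0,0.25],[0.012,-0.17,0,0.25],[0.006,-0.085,0,0.125],[0.006,-0.085,0,0.125],[0,0,0,0],[0,0,0,0],[0,0,0,0]]]'
python3 - <<'E'
from h import *
im,P,p,T=cloud('scene');cv2.imwrite('pics/s4.png',cv2.resize(im[120:300,200:440,::-1],None,fx=3.3,fy=3.3))
im,P,p,T=cloud('top');cv2.imwrite('pics/t4.png',cv2.resize(im[120:300,270:480,::-1],None,fx=3.3,fy=3.3))
E
```

```text
t: 18.3
tcp_pos: [0.4949, 0.0635, 0.103]
tool_rot: [1.0, 0.004, 0.0, -0.0]
force: [-0.1, -0.4, -0.5]
finger_gap: 0.327
gripper_force: 0.0
```

View pics/s4.png

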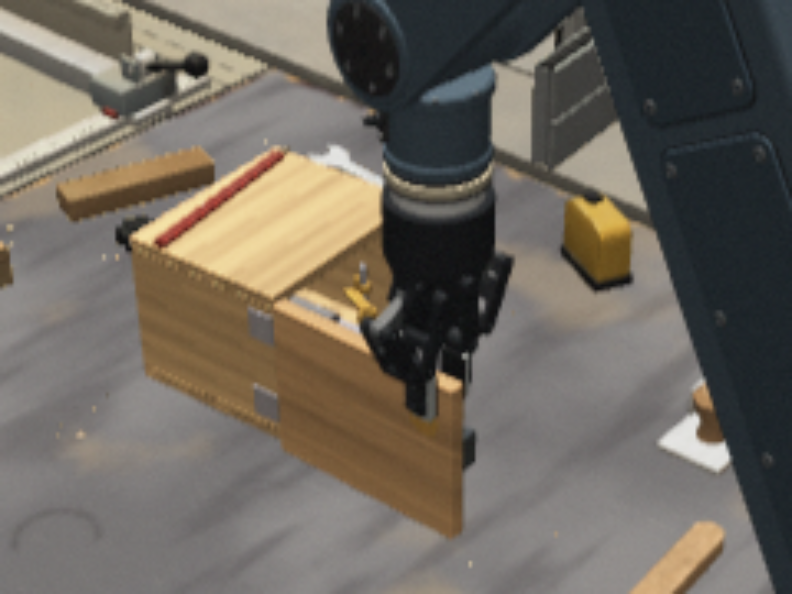

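The door stands about square, with its free-edge top at crop pixel (460,380). Next I open the fingers off it, lift straight up, and check.

```bash
python3 -m handwheel '[[[0,0,0,0],[0,0,0,0],[0,0,0,0],[0,0,0,0],[0,0,-0.2,0],[0,0,-0.4,0],[0,0,-0.5,0],[0,0,-0.6,0],[0,0,-0.8,0],[0,0,-0.8,0],[0,0,-0.8,0],[0,0,-0.5,0],[0,0,-0.2,0],[0,0,0,0]]]' 44 20
python3 -m handwheel '[[[-0.3,0.3,0,0],[-0.5,0.6,0,0],[-0.5,0.9,0,0],[-0.3,0.9,0,0],[0,0.9,0,0],[0,0.9,0,0],[0,0.9,0,0],[0,0.6,0,0],[0,0.3,0,0],[0,0,0,0],[0,0,0,0]]]'
python3 - <<'E'
from h import *
im,P,p,T=cloud('scene');cv2.imwrite('pics/s5.png',im[...,::-1])
m=np.zeros((480,640),bool);m[195:270,270:360]=1
m&=(P[...,2]>.132)&(P[...,2]<.152)
a=np.radians(5.6);c=(P[...,:2]-[.744,-.0216])@np.array([[np.cos(a),-np.sin(a)],[np.sin(a),np.cos(a)]])*1000
m&=(c[...,0]<-100)&(c[...,0]>-270)&(c[...,1]>40)
q=c[m];f=np.polyfit(q[:,0],q[:,1],1);print(len(q),f,'theta',np.pi/2-np.arctan(f[0]),'or',np.pi/2+np.arctan(f[0]),q.min(0),q.max(0))
E
```

```text
t: 20.15
tcp_pos: [0.4947, 0.0636, 0.2231]
tool_rot: [1.0, 0.004, 0.0, 0.0]
force: [-0.5, 0.6, -0.1]
finger_gap: 0.518
gripper_force: 0.0
t: 21.52
tcp_pos: [0.4557, -0.0936, 0.2229]
tool_rot: [1.0, 0.004, -0.0, -0.0]
force: [0.4, -0.2, -0.6]
finger_gap: 0.513
gripper_force: 0.0
397 [-4.80780244e-02  9.49449147e+01] theta 1.618837358453452 or 1.5227552951363412 [-253.30659592   90.03672455] [-100.87140413  114.13573603]
```

View pics/s5.png

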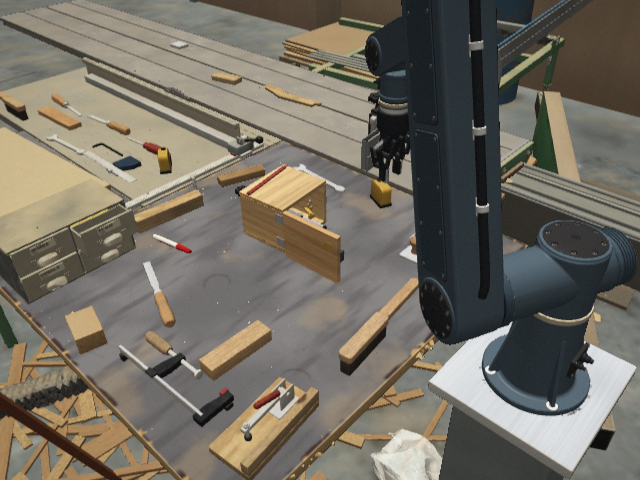

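The picture shows the door standing open, with its free edge at (340,262) and an angle of about 1.62 rad. The hand is clear at (390,165), and the tape and offcut are where they were.

```bash
python3 -c "from station import sign_off;print(sign_off())"
```

```text
the job is handed in; nothing more can be done
None
```

The door was pressed at its brass dot, sprang ajar, and was swung by its free edge to about 1.62 rad (just past square); the hand is clear, no loose thing was touched, and the job was handed in at about 21.6 s.

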